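# Lay both cartons down in the gift box and shut it

### The arm

A 6-joint arm with a two-finger parallel gripper is mounted at the origin on a cart in front of the work surface, level with it; the furniture and walls round the work are solid. World frame = base frame: x ahead of the robot, y to its left, z up, the work surface at z = 0. Lengths are in m, angles in rad, forces in N, time in s.
With the tool pointing down it reaches from about 0.375 to 0.9 m from the base axis. Payload 3.1 kg.
Tool frame: the origin (TCP) lies midway between the tips of the shut fingers; the grasp point (between the pads) lies 19 mm behind it; z points along the fingers, y is the line along which they close (so a half turn about z gives the same grasp; the last joint's range is limited). The gripper opens to 85 mm and grips with 20 to 120 N. Pads are 22 mm wide; open, the fingers measure 114 mm over their backs; the gripper's body (76 mm by 85 mm) begins 54 mm behind the grasp point. The pads swing forward as they close: fully open they stand 13 mm farther back than shut.
Start: joints at [-1.335, 0.527, 1.433, -0, 1.181, -0.178], TCP at [0.251, -0.572, 0.231] pointing down, gripper open.
Joint ranges: [-3.08, 3.08], [-0.75, 2.2], [0.22, 2.44], [-1.43, 4.57], [0, 2.65], [-2.85, 2.85]. Speed limits (rad/s): [2.79, 2.79, 3.14, 3.14, 3.14, 3.14].

### API

Orientations are given as a unit quaternion [x, y, z, w].
In Python, from station import manip gives the robot as it stands.
- The arm moves only by the tool step_arm, never from a script. Its argument "targets" is text: rows parted by semicolons, each of 4 numbers parted by spaces: the shift along the tool's x, y, z in mm, then the turn about the tool's z in degrees. A call has 1 to 12 rows; each row is the pose to reach, as a shift and turn from the pose commanded when the call began, along the tool's axes at that moment; what a row does not reach only later rows make up. A row lasts 1/10 s, in which the tool goes at most 50 mm and 8.59 degrees, less where a joint would pass 70% of its speed; a pose out of reach is approached as far as the arm can. A call with a gripper value outside its range is refused whole. "gripper" is the closure, from 0 (fully open) to 1 (shut), set as the call begins (left out, the last holds). The fingers move at their own pace and stop on an object; "squeeze" is the grip in N (left out, the last holds). Time passes only in rows, so rows that repeat a pose let the fingers close. It gives the time, the measured TCP pose, the force, the opening and the grip force at its end, in the units of the state.
- manip.sense(): the state, without advancing time (a new reading comes with each control period).
- manip.snapshot(name): name is "side" or "top" or "wrist"; returns the picture (420x560x3 uint8, red, green, blue); there is no depth.
- manip.get_calibration(name): a dict with "fov_y" (degrees; the focal length in pixels is half the picture's height over the tangent of half this angle, whatever the lens; pixels are square), "cx", "cy" (the principal point, pixels), "k1" (the pictures are not rectified: a ray, as slopes to the right and down, at radius r is drawn at 1 + k1 r^2 times it, then the intrinsics apply), "extrinsics" (4x4, takes a point from camera to world coordinates); the wrist camera has in their place "tool_from_camera" (4x4, takes a point from camera to tool coordinates, whose origin is the TCP and whose axes are the flange's). Camera axes: x right, y down, z forward; pixel columns grow to the right and rows downward; lengths in m; the calibration is good to about 2 mm. A picture is of the moment at which its call begins: read the wrist's pose just before it. get_calibration takes no time and is no camera call.
- manip.sign_off(): hands the job in; it is judged then, once.
Trained networks look in the newest picture that a camera, given by its name, has taken for a name from the list of things; names that differ only in an ending like _2 or _b are one class to them, and where a whole thing is asked for, a point or a joint stands for the part that bears it (a point fixed in the world has none). Each returns a list of dicts, best first, with "p" (0 to 1); they miss things now and then, are a little off and sometimes report something else, mostly with a low value. They report only what shows in the picture. A call takes as long as a camera call. They do not tell look-alikes from the thing itself.
- manip.recognise(camera, query): "position" ([column, row] in pixels, amid what is visible of it).
- manip.masks_of(camera, query): "pixels" (420x560 bool, what is visible of it) and "position" ([column, row] in pixels, amid what is visible of it).
- manip.mark_of(camera, query): "position" ([column, row] in pixels: a listed point, or the origin of a listed thing).
The state is a dict: "t": time; "q": joint angles; "qd": joint speeds; "tau": joint torques, N m; "tcp_pos": TCP position; "tool_rot": TCP orientation; "force": force on the tool from outside, world axes, zero at the start; "ft_torque": the same for the moment, N m; "finger_gap": opening from 0.0 (shut) to 1.0 (fully open); "gripper_force": force on a finger pad.
Only numpy, scipy, OpenCV 4.12 (cv2) and the standard library are available. Lean on these libraries where they do the work, as an engineer would, in place of code of your own. Each camera call takes 0.05 s, during which the arm holds its last target. There are 200 camera calls.

### The job

Finish packing the sage-green gift box: the two cartons in it still stand on end. With a gentle fingertip push near the top, tip each carton over along its own compartment so that it lies flat in there, and after that push the open lid down until it is fully shut. Only push, do not grip or lift anything, and leave the other goods on the counter where they are.

Things in the scene. Friction and masses are not known exactly. Their poses are not given: they have to be found in the camera images.
- gift_case: sage-green gift box, cream inside, fixed to the counter: 148 mm along its x, 208 along its y, rim 58 mm high, walls 4, inner floor 5 mm above the origin (centre of its underside). x points to the hinge side (away from the robot), z up. A 40 mm high, 4 mm divider along y at x = 0 makes two compartments, 68 wide and 200 mm long
- bay_front (a point): middle of the front compartment's floor, at (-36, 0, 5) mm in the box's frame. The carton in this compartment stands near its +y end and has to fall towards -y (box axes)
- bay_rear (a point): middle of the rear compartment's floor, at (36, 0, 5) mm in the box's frame. The carton in this compartment stands near its -y end and has to fall towards +y (box axes)
- floral_carton_mid (a point): centre of the lilac floral carton, 48 x 62 x 132 mm, 66 mm above its foot; z axis along its length (up while standing), x axis across its 48 mm thickness, along the compartment either way (62 mm across it). In the front or the rear compartment, 0.18 to 0.37 kg. Tipped past about 20 degrees it falls by itself; lying it is 48 mm high, below the rim
- lime_carton_mid (a point): centre of the plain lime-green carton, 40 x 46 x 105 mm, 52.5 mm above its foot; z axis along its length (up while standing), x axis across its 40 mm thickness, along the compartment either way (46 mm across it). In the other compartment, 0.06 to 0.13 kg. Tipped past about 21 degrees it falls by itself; lying it is 40 mm high
- case_lid (a joint): opening angle of the lid: 0 = shut on the rim, 1.57 = upright, 1.9 rad = its stop. The lid is a 5 mm board, 148 mm from hinge to free edge, 208 mm wide along the box's y. The hinge is stiff (0.12 N m): the lid stays where it is left and must be pushed all the way, about 1 to 2 N at the free edge
- lid_hinge (a point): middle of the lid's hinge line, on the box's far rim: at (74, 0, 58) mm in the box's frame; the hinge line runs along the box's y. The shut lid's underside lies at the hinge's height
- lid_edge (a point): middle of the lid's free edge, half-way through the 5 mm board, 148 mm from the hinge line; a ribbon pull 22 mm wide and 9 mm long sticks out there
- pink_soap: small flat pink soap box, 56 x 78 x 26 mm, lying on the counter; bystander, origin at the centre of its underside
- lilac_soap: small flat lilac soap box, 56 x 78 x 26 mm, lying on the counter; bystander, origin at the centre of its underside
- peach_soap: small flat peach soap box, 56 x 78 x 26 mm, lying on the counter; bystander, origin at the centre of its underside
- round_tin: round floral tin, 74 mm across, 32 mm tall, standing on the counter; bystander, origin at the centre of its underside
- white_bottle: white bottle with a floral band, 50 x 63 mm, 171 mm tall, standing on the counter; bystander, origin at the centre of its underside
- white_tube: white cosmetic tube standing on its cap, 38 x 58 mm, 129 mm tall; bystander, origin at the centre of its underside
Mind the look-alikes: they are no part of the job. There is more than one size of the part that bears lime_carton_mid; the job needs the middle-sized.

How it is judged:
On the way, in this order (a step that is already met when the one before it is completed fails the run):
1. both cartons have been tipped over and lie flat in their compartments while the lid is still open (angle between floral_carton_mid's own z axis and vertical between 1.47 and 1.67 rad and z of floral_carton_mid in the frame of gift_case below 0.037 m and x of floral_carton_mid in the frame of gift_case between -0.07 and 0.07 m and y of floral_carton_mid in the frame of gift_case between -0.1 and 0.1 m and angle between lime_carton_mid's own z axis and vertical between 1.47 and 1.67 rad and z of lime_carton_mid in the frame of gift_case below 0.033 m and x of lime_carton_mid in the frame of gift_case between -0.07 and 0.07 m and y of lime_carton_mid in the frame of gift_case between -0.1 and 0.1 m and value of joint case_lid above 1.2 rad), for 0.2 s.
2. the lid is fully shut over them (angle between floral_carton_mid's own z axis and vertical between 1.47 and 1.67 rad and z of floral_carton_mid in the frame of gift_case below 0.037 m and x of floral_carton_mid in the frame of gift_case between -0.07 and 0.07 m and y of floral_carton_mid in the frame of gift_case between -0.1 and 0.1 m and angle between lime_carton_mid's own z axis and vertical between 1.47 and 1.67 rad and z of lime_carton_mid in the frame of gift_case below 0.033 m and x of lime_carton_mid in the frame of gift_case between -0.07 and 0.07 m and y of lime_carton_mid in the frame of gift_case between -0.1 and 0.1 m and value of joint case_lid below 0.05 rad), for 0.2 s.
At the end, for the whole second after the job is handed in: both cartons lie flat (long axis within about 6 degrees of level) on the floor of the box, at rest, and the lid is shut to within 0.05 rad (about 7 mm at its free edge) (all of step 2 and linear speed of each of floral_carton, lime_carton below 0.02 m/s); the robot touches nothing.
It fails at once if a carton is lifted (z of floral_carton_mid in the frame of gift_case above 0.09 m or z of lime_carton_mid in the frame of gift_case above 0.077 m).
It fails at once if a carton is gripped, squeezed or pushed hard (over 15 N) (contact force between the fingers and floral_carton above 15 N or contact force between the fingers and lime_carton above 15 N).
It fails at once if other goods are moved by more than 15 mm or knocked over (distance of any of pink_soap, lilac_soap, peach_soap, round_tin, white_bottle, white_tube from where it was at the start of the episode above 0.015 m or angle between any of pink_soap, lilac_soap, peach_soap, round_tin, white_bottle, white_tube's own z axis and vertical above 0.35 rad).
It also fails if it takes over 64 s, if anything falls off the work surface, if the arm or the gripper's body presses on something with over 40 N, if the wrist force passes 120 N, or if a joint passes its speed limit or range.

## Working session

There is one attempt and no reset: what is moved stays moved. The work goes in short steps, Python scripts to look and compute and a tool call to move; the robot and the scene stay as the last step left them, time stands still between calls to the robot, and variables do not carry over. Pictures are saved under pics/ and viewed, at most 10 in all, crops included, and the job is handed in when it is done.

Besides the shell and the picture viewer there is one more tool, called after "Request:" as name(argument=value, ...) on one line, values as JSON. step_arm: Moves the arm, as the interface text tells. Its arguments: {"type":"object","properties":{"targets":{"type":"string"},"gripper":{"type":"number"},"squeeze":{"type":"number"}},"required":["targets"]}

```bash
mkdir -p pics; cat > h.py <<'E'
import numpy as np, cv2
from station import manip
from scipy.spatial.transform import Rotation as R
def cam(n):
    c=manip.get_calibration(n); f=210/np.tan(np.radians(c["fov_y"])/2)
    return c,f
def pose(n):
    c,f=cam(n)
    if n!="wrist": return np.array(c["extrinsics"])
    s=manip.sense(); T=np.eye(4); T[:3,:3]=R.from_quat(s["tool_rot"]).as_matrix(); T[:3,3]=s["tcp_pos"]
    return T@np.array(c["tool_from_camera"])
def ray(n,p,T=None):
    c,f=cam(n); T=pose(n) if T is None else T
    d=np.array([(p[0]-c["cx"])/f,(p[1]-c["cy"])/f]); u=d.copy()
    for _ in range(20): u=d/(1+c["k1"]*(u@u))
    return T[:3,3],T[:3,:3]@np.array([u[0],u[1],1])
def atz(n,p,z,T=None):
    o,d=ray(n,p,T); return o+d*(z-o[2])/d[2]
def proj(n,X,T=None):
    c,f=cam(n); T=pose(n) if T is None else T
    x=np.linalg.inv(T)@np.append(X,1); u=x[:2]/x[2]; u=u*(1+c["k1"]*(u@u))
    return u*f+[c["cx"],c["cy"]]
def tri(p1,p2,a="side",b="top"):
    o1,d1=ray(a,p1);o2,d2=ray(b,p2)
    s=np.linalg.lstsq(np.c_[d1,-d2],o2-o1,rcond=None)[0]
    A=o1+s[0]*d1;B=o2+s[1]*d2
    return (A+B)/2,np.linalg.norm(A-B)
def save(im,n): cv2.imwrite("pics/"+n,im[:,:,::-1])
E
python3 - <<'E'
from h import *
np.set_printoptions(precision=3,suppress=True)
for n in("side","top"):
    save(manip.snapshot(n),n+"0.png"); print(n,pose(n)[:3,3])
    for q in("gift_case","bay_front","bay_rear","floral_carton_mid","lime_carton_mid","lid_hinge","lid_edge"):
        print(q,[(np.round(r["position"]),round(r["p"],2)) for r in manip.mark_of(n,q)][:4])
E
```

```text
side [0.205 0.616 0.496]
gift_case [(array([302., 205.]), 0.86), (array([211., 334.]), 0.66), (array([253., 349.]), 0.6)]
bay_front [(array([312., 203.]), 0.73), (array([289., 205.]), 0.18)]
bay_rear [(array([287., 203.]), 0.69)]
floral_carton_mid [(array([284., 164.]), 0.58), (array([211., 334.]), 0.4)]
lime_carton_mid [(array([313., 198.]), 0.88), (array([303., 228.]), 0.84), (array([257., 211.]), 0.81)]
lid_hinge [(array([274., 179.]), 0.81), (array([216., 294.]), 0.38)]
lid_edge []
top [ 0.34  -0.091  1.299]
gift_case [(array([374., 199.]), 0.73)]
bay_front [(array([380., 210.]), 0.61)]
bay_rear [(array([370., 185.]), 0.79)]
floral_carton_mid [(array([398., 175.]), 0.68), (array([374., 197.]), 0.4)]
lime_carton_mid [(array([294., 181.]), 0.67), (array([305., 226.]), 0.65), (array([359., 218.]), 0.56)]
lid_hinge [(array([371., 167.]), 0.83)]
lid_edge [(array([374., 145.]), 0.67)]
```

View pics/side0.png

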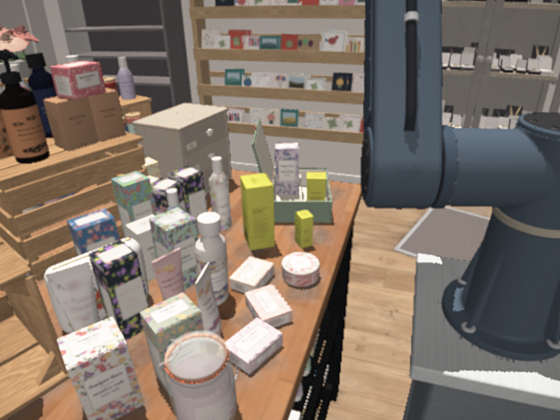

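View pics/top0.png

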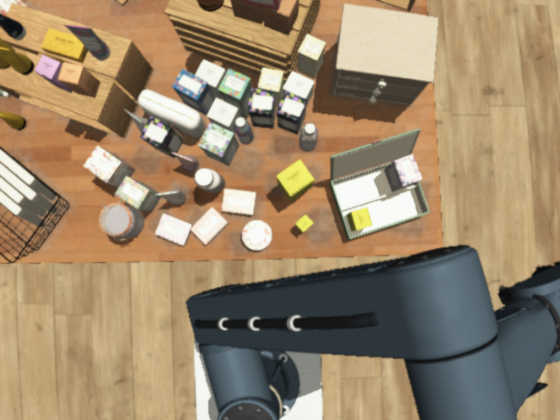

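The side picture shows the box at about (300,200), with the lilac floral carton (286,165) in the rear compartment and the lime one (317,185) in the front. In the top picture the box is near (378,200), turned slightly, with its lid open behind it. I'll zoom in for the rim corners.

```bash
python3 - <<'E'
from h import *
np.set_printoptions(precision=4,suppress=True)
t=cv2.imread("pics/top0.png")[120:250,320:440]; s=cv2.imread("pics/side0.png")[110:230,240:345]
a=cv2.resize(t,None,fx=4.6,fy=4.6,interpolation=cv2.INTER_CUBIC)[:, :]
b=cv2.resize(s,None,fx=5,fy=5,interpolation=cv2.INTER_CUBIC)
cv2.imwrite("pics/t1.png",a);cv2.imwrite("pics/s1.png",b);print(a.shape,b.shape)
for q,z in(("gift_case",0),("bay_front",.005),("bay_rear",.005),("lid_hinge",.058)):
    r=manip.mark_of("top",q)[0]["position"]; r2=manip.mark_of("side",q)[0]["position"]
    print(q,atz("top",r,z),atz("side",r2,z))
E
```

```text
(598, 552, 3) (600, 525, 3)
gift_case [ 0.4502 -0.3085  0.    ] [ 0.4468 -0.3006  0.    ]
bay_front [ 0.4233 -0.3214  0.005 ] [ 0.4222 -0.3113  0.005 ]
bay_rear [ 0.4857 -0.299   0.005 ] [ 0.4859 -0.2947  0.005 ]
lid_hinge [ 0.5259 -0.2932  0.058 ] [ 0.5266 -0.3167  0.058 ]
```

View pics/t1.png

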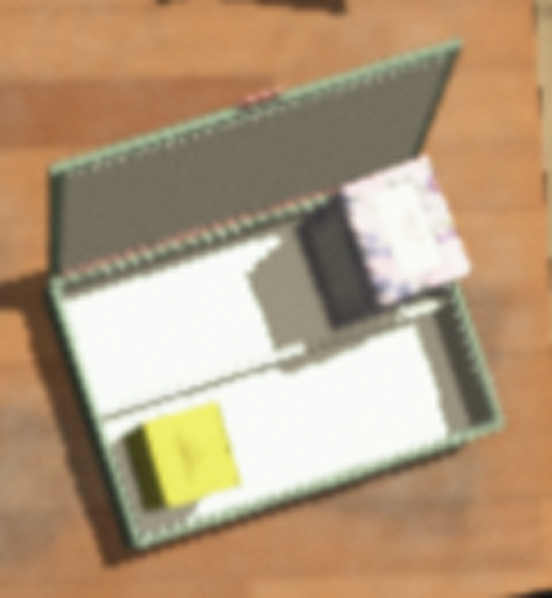

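View pics/s1.png

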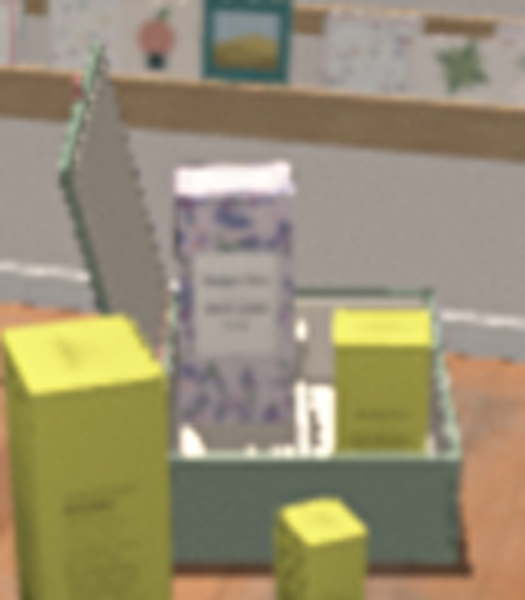

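The top crop gives the rim corners, both carton tops and the lid edge. Lime's top is at about (190,456) and floral's at about (403,231), both in crop pixels. The side crop agrees with this: the lid leans back past upright.

```bash
python3 - <<'E'
from h import *
np.set_printoptions(precision=4,suppress=True)
P=lambda x,y:(320+x/4.6-.4,120+y/4.6-.4)
S=lambda x,y:(240+x/5-.4,110+y/5-.4)
A=atz("top",P(135,548),.058);B=atz("top",P(502,428),.058);C=atz("top",P(52,285),.058)
print("corners -+,--,++",A,B,C,np.linalg.norm(A-B),np.linalg.norm(A-C))
print("side corners",atz("side",S(460,458),.058),atz("side",S(433,292),.058))
yv=(A-B)[:2];yv/=np.linalg.norm(yv);xv=np.array([yv[1],-yv[0]])
yaw=np.arctan2(xv[1],xv[0]);ctr=(B+C)[:2]/2
print("yaw deg",np.degrees(yaw),"ctr",ctr)
def loc(w): d=w[:2]-ctr; return np.array([d@xv,d@yv,w[2]])*1000
for n,q,z in(("lime",[(140,425),(222,402),(240,487),(158,510)],.110),("floral",[(340,190),(425,158),(470,270),(380,305)],.137)):
    w=np.mean([atz("top",P(*p),z) for p in q],0); print(n,"top",w,loc(w))
print("lime side",loc(atz("side",S(383,328),.11)),"floral side",loc(atz("side",S(234,180),.137)))
# lid edge: intersect rays with cylinder r=.148
for nm,cam_,p in(("L","top",P(52,172)),("R","top",P(460,42)),("Ls","side",S(65,175)),("Rs","side",S(98,48))):
    o,d=ray(cam_,p)
    for s in np.linspace(.3,1.5,6001):
        w=o+d*s; l=loc(w)/1000; r=np.hypot(l[0]-.074,l[2]-.058)
        if abs(r-.148)<.0005 and w[2]>.12: print(nm,l*1000,np.arctan2(l[2]-.058,-(l[0]-.074)));break
print("cabinet",atz("top",(333,90),0),atz("top",(432,105),0))
s=manip.sense();print(s["t"],s["tcp_pos"],R.from_quat(s["tool_rot"]).as_matrix())
Rt=R.from_quat(s["tool_rot"]).as_matrix()
print("xv,yv in tool",Rt.T@np.append(xv,0),Rt.T@np.append(yv,0))
E
```

```text
corners -+,--,++ [ 0.352  -0.2331  0.058 ] [ 0.4092 -0.4313  0.058 ] [ 0.4917 -0.1943  0.058 ] 0.20634168969633326 0.14497196586850875
side corners [ 0.356  -0.2338  0.058 ] [ 0.4112 -0.4312  0.058 ]
yaw deg 16.08499510941864 ctr [ 0.4505 -0.3128]
lime top [ 0.3969 -0.2566  0.11  ] [-35.8708  68.833  110.    ]
floral top [ 0.5048 -0.3649  0.137 ] [ 37.8068 -65.0772 137.    ]
lime side [-32.7591  67.9706 110.    ] floral side [ 40.0652 -66.5427 137.    ]
L [109.6008 102.2031 202.0369] 1.8131043002664937
R [ 110.8704 -103.7806  201.8334] 1.821734192594158
Ls [110.8708 111.0659 201.8343] 1.8217352654947923
Rs [111.5461 -91.1587 201.6658] 1.8264219928026468
cabinet [ 0.7385 -0.2137  0.    ] [ 0.694  -0.4725  0.    ]
1.2 [ 0.2513 -0.5722  0.2313] [[ 0.9156  0.4021  0.    ]
 [ 0.4021 -0.9156 -0.    ]
 [ 0.      0.     -1.    ]]
xv,yv in tool [0.9912 0.1327 0.    ] [ 0.1327 -0.9912 -0.    ]
```

Request:
step_arm(targets="40 -4 0 3; 80 -8 0 7.6; 125 -12 0 7.6; 170 -16 0 7.6; 215 -20 0 7.6; 260 -25 -0 7.6; 304 -29 20 7.6; 304 -29 50 7.6; 304 -29 80 7.6; 304 -29 100 7.6; 304 -29 109 7.6; 304 -29 109 7.6", gripper=1)

```text
t: 2.4
tcp_pos: [0.5174, -0.4229, 0.1209]
tool_rot: [0.99, 0.14, -0.001, -0.001]
force: [0.5, -0.7, 0.4]
finger_gap: 0.002
gripper_force: 0.0
```

Request:
step_arm(targets="0 -10 0 0; 0 -16 0 0; 0 -22 0 0; 0 -28 0 0; 0 -34 0 0; 0 -40 0 0; 0 -46 0 0; 0 -52 0 0; 0 -58 0 0; 0 -64 0 0; 0 -64 0 0; 0 -64 0 0")

```text
t: 3.6
tcp_pos: [0.5003, -0.3619, 0.1223]
tool_rot: [0.99, 0.14, 0.0, 0.0]
force: [0.3, 1.1, -0.6]
finger_gap: 0.001
gripper_force: 0.0
```

```bash
python3 - <<'E'
from h import *
save(cv2.resize(manip.snapshot("side")[110:230,240:345],None,fx=5,fy=5),"s2.png")
s=manip.sense();print(s["t"],s["tcp_pos"],s["force"])
E
```

```text
3.65 [ 0.50038283 -0.36213073  0.12233847] [-0.4154322  -1.03699839 -0.17761089]
```

View pics/s2.png

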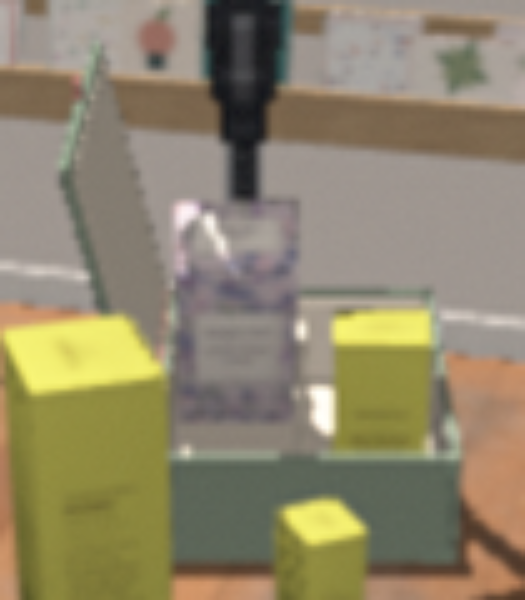

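The floral carton is tilting but has not fallen yet, so I'll keep pushing.

Request:
step_arm(targets="0 -6 0 0; 0 -12 0 0; 0 -18 0 0; 0 -24 0 0; 0 -30 0 0; 0 -30 0 0; 0 -30 0 0; 0 -30 0 0; 0 -30 0 0")

```text
t: 4.55
tcp_pos: [0.4921, -0.3335, 0.1224]
tool_rot: [0.99, 0.14, 0.0, 0.0]
force: [-0.5, -0.9, 0.7]
finger_gap: -0.0
gripper_force: 0.0
```

```bash
python3 - <<'E'
from h import *
save(cv2.resize(manip.snapshot("side")[110:230,240:345],None,fx=5,fy=5),"s3.png")
s=manip.sense();print(s["t"],s["tcp_pos"],s["force"])
E
```

```text
4.6 [ 0.49200699 -0.33343827  0.12231797] [ 0.67077252  0.08287905 -0.26918429]
```

View pics/s3.png

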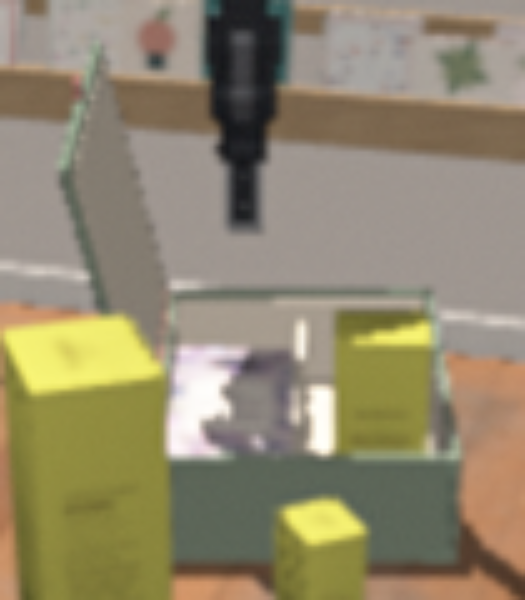

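The floral carton lies flat at about (235,400) in the crop. Next is the lime one.

Request:
step_arm(targets="-20 0 -25 0; -50 -10 -35 0; -68 -40 -35 0; -68 -75 -35 0; -68 -110 -35 0; -68 -140 -35 0; -68 -153 -20 0; -68 -153 0 0; -68 -153 15 0; -68 -153 26 0; -68 -153 26 0")

```text
t: 5.7
tcp_pos: [0.3837, -0.2047, 0.0954]
tool_rot: [0.99, 0.14, -0.001, -0.001]
force: [0.6, 0.3, -0.5]
finger_gap: -0.001
gripper_force: 0.0
```

Request:
step_arm(targets="0 10 0 0; 0 16 0 0; 0 22 0 0; 0 28 0 0; 0 34 0 0; 0 40 0 0; 0 46 0 0; 0 52 0 0; 0 58 0 0; 0 64 0 0; 0 70 0 0; 0 76 0 0")

```text
t: 6.9
tcp_pos: [0.4054, -0.2785, 0.0963]
tool_rot: [0.99, 0.14, -0.0, -0.0]
force: [0.5, 1.1, -0.3]
finger_gap: -0.002
gripper_force: 0.0
```

Request:
step_arm(targets="0 5 0 0; 0 10 0 0; 0 10 0 0; 0 10 0 0; 0 10 -30 0; 0 10 -60 0")

```text
t: 7.5
tcp_pos: [0.4071, -0.2865, 0.156]
tool_rot: [0.99, 0.14, -0.001, -0.002]
force: [0.7, 0.4, 0.4]
finger_gap: -0.001
gripper_force: 0.0
```

```bash
python3 - <<'E'
from h import *
a=cv2.resize(manip.snapshot("side")[110:230,240:345],None,fx=3.7,fy=3.7); b=cv2.resize(manip.snapshot("top")[120:250,320:420],None,fx=3.4,fy=3.4)
h=min(a.shape[0],b.shape[0]); save(np.hstack([a[:h],b[:h]]),"s4.png")
s=manip.sense();print(s["t"],s["tcp_pos"],s["force"])
E
```

```text
7.6 [ 0.40962313 -0.28902086  0.15941647] [ 0.48672827 -0.40668751  0.03670073]
```

View pics/s4.png

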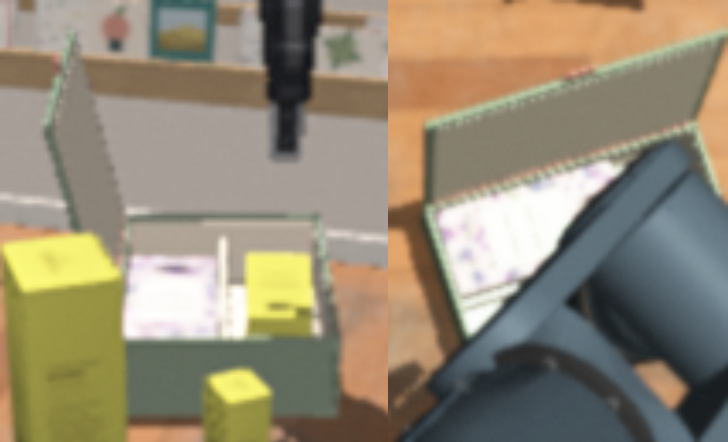

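Both cartons lie flat in their compartments and the lid is still open. Next I'll move the closed fingers over and behind the lid.

Request:
step_arm(targets="0 10 -50 0; 10 36 -95 0; 40 36 -110 0; 80 36 -110 0; 120 36 -110 0; 160 36 -110 0; 177 36 -110 0; 177 36 -80 0; 177 36 -45 0; 177 36 -22 0; 177 36 -22 0")

```text
t: 8.7
tcp_pos: [0.585, -0.2707, 0.1731]
tool_rot: [0.99, 0.14, -0.004, -0.004]
force: [-0.2, -0.2, 0.1]
finger_gap: 0.002
gripper_force: 0.0
```

Request:
step_arm(targets="-14 0 0 0; -26 0 -1 0; -39 0 -2 0; -52 0 -3 0; -63 0 -4 0; -73 0 -4 0; -86 0 -1 0; -98 0 2 0; -109 0 7 0; -120 0 12 0; -130 0 19 0; -140 0 27 0")

```text
t: 9.9
tcp_pos: [0.4527, -0.3122, 0.1507]
tool_rot: [0.99, 0.14, -0.0, -0.0]
force: [0.1, 0.7, -0.0]
finger_gap: -0.002
gripper_force: 0.3
```

Request:
step_arm(targets="-9 0 9 0; -17 0 18 0; -24 0 29 0; -30 0 40 0; -35 0 51 0; -38 0 63 0; -41 0 75 0; -42 0 83 0; -42 0 88 0; -42 0 90 0; -42 0 91 0; -42 0 91 0")

```text
t: 11.1
tcp_pos: [0.4124, -0.3232, 0.0627]
tool_rot: [0.99, 0.141, -0.001, -0.0]
force: [-5.8, 2.3, 20.4]
finger_gap: -0.001
gripper_force: 10.3
```

```bash
python3 - <<'E'
from h import *
save(cv2.resize(manip.snapshot("side")[110:230,240:345],None,fx=5,fy=5),"s5.png")
s=manip.sense();print(s["t"],s["tcp_pos"],s["force"])
E
```

```text
11.15 [ 0.41243332 -0.32326377  0.06269428] [-5.47452417  2.2924757  20.55576076]
```

View pics/s5.png

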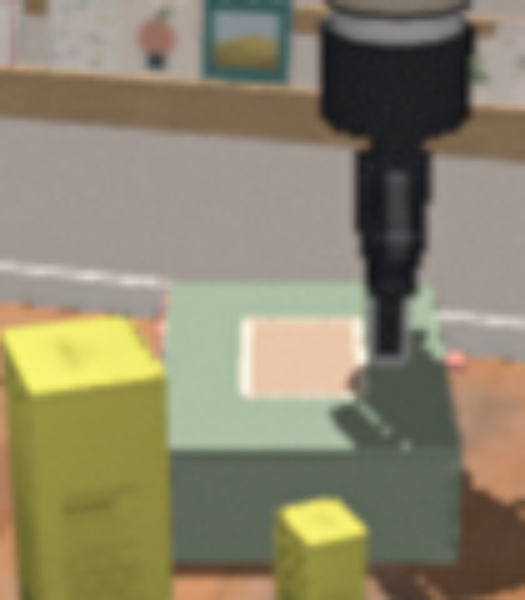

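The lid is down on the rim: the tip is at z = 0.0627, the shut lid's top, with 20 N reaction. I'll retract now.

Request:
step_arm(targets="0 0 -20 0; 0 0 -60 0; 0 0 -100 0; 0 0 -100 0; 0 0 -100 0; 0 0 -100 0")

```text
t: 11.75
tcp_pos: [0.4126, -0.3228, 0.1594]
tool_rot: [0.99, 0.14, -0.001, -0.001]
force: [-0.5, -0.9, -0.1]
finger_gap: 0.003
gripper_force: 0.0
```

```bash
python3 - <<'E'
from h import *
save(cv2.resize(manip.snapshot("side")[110:230,240:345],None,fx=5,fy=5),"s6.png")
s=manip.sense();print(s["t"],s["tcp_pos"],s["force"])
E
```

```text
11.8 [ 0.41247515 -0.32270957  0.15902686] [ 0.35802799 -0.22260669 -0.68777158]
```

View pics/s6.png

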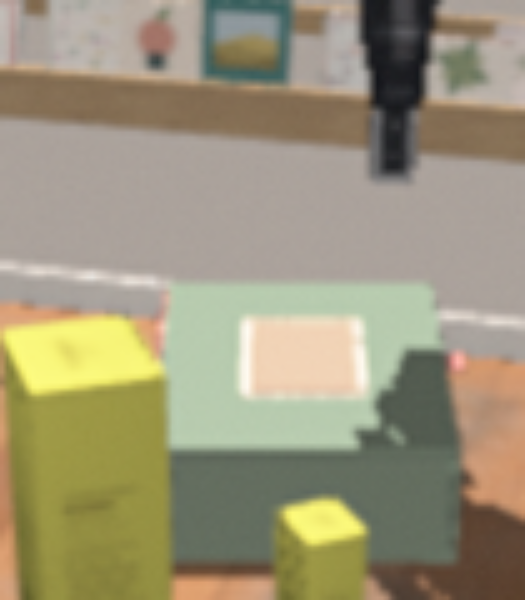

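The lid stays shut and the robot touches nothing, so I'm handing the job in.

```bash
python3 -c "
from station import manip
print(manip.sign_off())"
```

```text
the job is handed in; nothing more can be done
None
```

Both cartons were tipped flat into their compartments, the lid was pushed fully shut with the arm clear of it afterwards, and the job is handed in at about 12 s; the hand-in gave no verdict.

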